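Load a mallet-head blank into a sprung drilling cradle

TASK

Load the dark wooden blank into the sprung drilling cradle, ready for boring: use the blank to push the red-faced sprung jaw back, hold the jaw back while you lower the blank between it and the low steel stop, then let go so that the spring clamps it. It must end upright, flat down on the bed and squarely against the stop, about centred lengthwise on the white centre marks; leave the pale blank where it stands.

Things in the scene. Friction and masses are not known exactly. Their poses are not given: they have to be found in the camera images.
- dark_blank_center (a point): Centre of the dark brown wooden blank to load: a loose solid block 44 mm (its x) by 140 mm (y) by 75 mm (z), 0.25 to 0.4 kg, standing on its 44 x 140 mm underside, z up; centre 37.5 mm above the underside. A half turn about z is no different. Hold it across the 44 mm by its upper 30 mm, so that the fingers stay above jaw and stop.
- dark_blank: The same dark blank, origin at the centre of its underside.
- pale_blank_center (a point): Centre of the other blank, pale wood, same size, standing the same way; loose, not to be moved.
- cradle_seat (a point): Where the centre of the loaded blank belongs: 57.5 mm above the bench, 22 mm from the stop's inner face, half-way along the stop. Fixed in the cradle, which is bolted down (place and yaw vary). Its x points from stop to sprung jaw, y along both, z up. The plywood bed is 195 mm (x = -72 to 123 mm from here) by 170 mm (y), its upper face 20 mm above the bench.
- stop_edge (a point): Middle of the upper inner edge of the fixed dark steel stop, 34 mm above the bench, axes as cradle_seat. The stop is 28 mm (x) by 130 mm (y), its inner face vertical, its top only 14 mm above the bed and 20 mm lower than the jaw's: a blank held with its underside 20 mm above the bed passes over the stop and meets the upper part of the jaw.
- jaw_face (a point): Middle of the upper edge of the jaw's red face, 54 mm above the bench; moves with the jaw; axes as cradle_seat. At rest 22 mm from the stop's face. The jaw is 20 mm (x) by 110 mm (y), its face vertical, 34 mm tall above the bed. A dark wooden spring block as tall stands 78 to 104 mm beyond cradle_seat in x; two 8 mm steel rods run from the jaw through it.
- jaw (a joint): How far the sprung jaw is pushed back from rest, in m along the cradle's x: 0 at rest, 0.022 with the 44 mm blank clamped against the stop, 0.045 at its end. The spring always pushes it towards the stop: about 6 N at rest, 12 N at 0.022, 14 N at 0.030. It does not latch.
Not all that is in view belongs to the job. What is shaped like the dark_blank but green or orange is not meant.

How it is judged (in metres and radians):
On the way:
1. the dark blank, still above the bed at the cradle, holds the sprung jaw pushed back (value of joint jaw above 0.015 m and horizontal distance between dark_blank_center and cradle_seat below 0.04 m and z of dark_blank_center in the frame of cradle_seat above 0.005 m), for 0.1 s.
At the end, for the whole second after the job is handed in: Dark blank upright and square to the stop (0.06 rad each), flat on the bed (5 mm), against the stop (4 mm), centred lengthwise within 18 mm, at rest, the sprung jaw pressing on it (jaw joint 0.018 to 0.026); pale blank within 30 mm of its start (x of dark_blank_center in the frame of cradle_seat between -0.004 and 0.004 m and y of dark_blank_center in the frame of cradle_seat between -0.018 and 0.018 m and z of dark_blank_center in the frame of cradle_seat between -0.005 and 0.005 m and angle between dark_blank_center's own z axis and vertical below 0.06 rad and angle between the y axis of dark_blank_center and the y axis of cradle_seat, either way round below 0.06 rad and value of joint jaw between 0.018 and 0.026 m and linear speed of dark_blank below 0.02 m/s and distance of pale_blank_center from where it was at the start of the episode below 0.03 m); the robot touches nothing.
It fails at once if the pale blank is shifted by more than 30 mm (distance of pale_blank_center from where it was at the start of the episode above 0.03 m).
It also fails if it takes over 43 s, if anything falls off the work surface, if the arm or the gripper's body presses on something with over 40 N, if the wrist force passes 120 N, or if a joint passes its speed limit or range.

ROBOT

A 6-joint arm with a two-finger parallel gripper is mounted at the origin on the work surface. World frame = base frame: x ahead of the robot, y to its left, z up, the work surface at z = 0. Lengths are in mm, angles in rad, forces in N, time in s.
With the tool pointing down it reaches from about 300 to 775 mm from the base axis. Payload 14.6 kg.
Tool frame: the origin (TCP) lies on the centre line of the jaws, within the pads' length; the fingertips stand manip.finger_overhang ahead of it and the grasp point (between the pads) lies 11 mm behind it (manip.finger_overhang is the distance from the TCP to the fingertips, in mm); y points along the fingers, x is the direction in which the jaws open and shut, and the axes are right-handed (so a half turn about y gives the same grasp; the last joint's range is limited). The gripper opens to 94 mm and grips with 3 to 60 N. Pads are 16 mm wide; open, the fingers measure 119 mm over their backs; the gripper's body (75 mm by 177 mm) begins 78 mm behind the grasp point.
Start: joints at [-1.305, 0.3, 1.521, -0, 1.321, -0.067], TCP at [179.673, -519.814, 213.446] pointing down, gripper open.
Joint ranges: [-3.03, 3.03], [-0.79, 2.21], [0.23, 2.52], [-1.04, 4.18], [0, 3.07], [-2.55, 2.55]. Speed limits (rad/s): [2.22, 2.22, 2.57, 3.14, 3.14, 3.14].

INTERFACE

Orientations are given as [roll, pitch, yaw] about the fixed x, y, z axes, in that order (R = Rz(yaw) Ry(pitch) Rx(roll)).
In Python, from cell import monitor, viewer, ticket, manip gives the robot as it stands.
- The arm moves only by the shell command python3 -m jog 'ROWS' [FORCE]. ROWS is JSON, a list of rows, each an object of numbers: "grip": the finger opening in cm, from 0 to 9.4; "dx", "dy", "dz": the shift along the tool's x, y, z in cm; "spin": the turn about the tool's y in degrees. In form: [{"grip": .., "dx": .., "dy": .., "dz": .., "spin": ..}, ...]. A call has 1 to 20 rows; each row is the pose to reach, as a shift and turn from the pose commanded when the call began, along the tool's axes at that moment; what a row does not reach only later rows make up. A row lasts 1/8 s, in which the tool goes at most 62.5 mm and 10.7 degrees, less where a joint would pass 70% of its speed; a pose out of reach is approached as far as the arm can. A call with a gripper value outside its range is refused whole. The fingers move at their own pace and stop on an object; FORCE is the grip in N (left out, the last holds). Time passes only in rows, so rows that repeat a pose let the fingers close. It gives the time, the measured TCP pose, the force and the opening at its end, in the units of the state.
- monitor.read_state(): the state, without advancing time (a new reading comes with each control period).
- viewer.camera(name): name is "scene" or "top"; returns a dict with "color" (400x640x3 uint8, red, green, blue), "vertical_fov" (degrees; the focal length in pixels is half the picture's height over the tangent of half this angle, whatever the lens; pixels are square), "cx", "cy" (the principal point, pixels), "rvec" (rotation vector, rad) and "tvec" (3), from world to camera coordinates, as OpenCV has them. Camera axes: x right, y down, z forward; pixel columns grow to the right and rows downward; lengths in mm; the calibration is good to about 2 mm. A picture is of the moment at which its call begins. There is no depth.
- ticket.sign_off(): hands the job in, once; it reports no verdict.
The state is a dict: "clock": time; "joints": joint angles; "qd": joint speeds; "effort": joint torques, N m; "eef_pos": TCP position; "eef_rot": TCP orientation; "wrist_force": force on the tool from outside, world axes, zero at the start; "moment": the same for the moment, N m; "finger_gap": finger opening in mm.
Only numpy, scipy, OpenCV 4.12 (cv2) and the standard library are available. Lean on these libraries where they do the work, as an engineer would, in place of code of your own. Each camera call takes 0.05 s, during which the arm holds its last target. There are 200 camera calls.

## Working session

There is one attempt and no reset: what is moved stays moved. The work goes in short steps, Python scripts to look and compute and a shell command to move; the robot and the scene stay as the last step left them, time stands still between calls to the robot, and variables do not carry over. Pictures are saved under pics/ and viewed, about 8 in all and at most 12, crops included, and the job is handed in when it is done.

```bash
mkdir -p pics; ls; python3 - <<'E'
from cell import monitor, viewer, ticket, manip
import cv2,pickle
print(monitor.read_state(), manip.finger_overhang)
for n in("scene","top"):
    c=viewer.camera(n); pickle.dump(c,open(f"{n}.pkl","wb")); cv2.imwrite(f"pics/{n}0.png",c["color"][:,:,::-1]); print({k:v for k,v in c.items() if k!="color"})
E
```

```text
pics
{'clock': 0.0, 'joints': array([-1.30462105e+00,  3.00495933e-01,  1.52161864e+00,  3.02595534e-05,
        1.32074050e+00, -6.65991447e-02]), 'qd': array([-2.74545280e-04,  1.10396514e-03,  2.91421815e-05, -8.23479674e-04,
        5.92449507e-04, -8.11111293e-04]), 'effort': array([-2.93647263e-04, -5.31805909e+01, -3.52738488e+01,  7.08143204e-02,
        2.44514766e-02, -1.13361550e-04]), 'eef_pos': array([ 179.59779828, -519.55463105,  212.85683123]), 'eef_rot': array([-1.57068307e+00,  1.25767569e-03, -1.23802934e+00]), 'wrist_force': array([0.60537659, 0.216872  , 0.16189012]), 'moment': array([-0.00641457, -0.01397611,  0.05494149]), 'finger_gap': 94.15340253805789} 8.0
{'vertical_fov': 54.34678011646462, 'cx': 324.857099014381, 'cy': 195.8507064394729, 'rvec': array([ 0.67925451,  2.74430684, -0.9228402 ]), 'tvec': array([ 442.61220057, -167.57008699, 1072.85018359])}
{'vertical_fov': 56.63605833815077, 'cx': 323.5889584052051, 'cy': 200.54230217445178, 'rvec': array([ 1.89543746, -2.33115014,  0.23683721]), 'tvec': array([105.91462756, 527.91097429, 788.36270546])}
```

View pics/scene0.png

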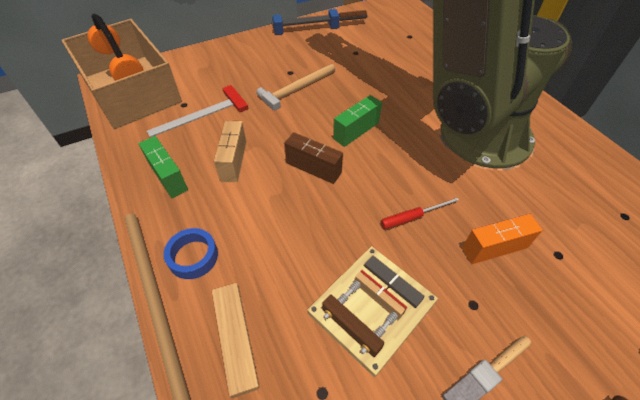

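View pics/top0.png

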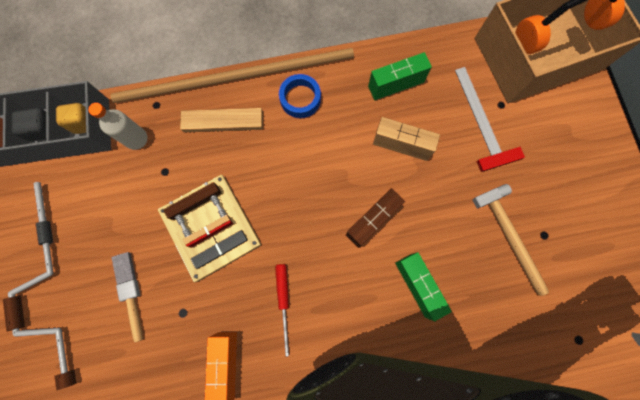

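Scene view: dark brown blank at (314,157), cradle at (372,310). Top view: dark blank at (375,217), cradle at (210,228). The candidates in the top view are dark brown (375,217), pale (407,137), green (400,75) and (423,285), and orange (217,367). Only the one at (375,217) is dark brown wood with the right block shape. The brown bar at (190,200) is the spring block. Next I'll measure and take a confirming crop.

```bash
cat > h.py <<'E'
import numpy as np,cv2
def K(c):
    f=200/np.tan(np.radians(c["vertical_fov"]/2)); return np.array([[f,0,c["cx"]],[0,f,c["cy"]],[0,0,1]])
def ray(c,px,z):
    R=cv2.Rodrigues(c["rvec"])[0]; o=-R.T@c["tvec"]
    px=np.atleast_2d(px).astype(float)
    d=(R.T@np.linalg.inv(K(c))@np.c_[px,np.ones(len(px))].T).T
    return o+d*((z-o[2])/d[:,2])[:,None]
def proj(c,P): return cv2.projectPoints(np.atleast_2d(P).astype(float),c["rvec"],c["tvec"],K(c),None)[0][:,0]
def rectz(c,mask,z):
    """largest contour, corners cast to plane z, min-area rect there: centre, sizes, yaw of long side"""
    k=max(cv2.findContours(mask,cv2.RETR_EXTERNAL,cv2.CHAIN_APPROX_NONE)[0],key=cv2.contourArea)
    P=ray(c,k[:,0],z)[:,:2]
    b=cv2.boxPoints(cv2.minAreaRect(P.astype(np.float32)))
    e=[b[1]-b[0],b[2]-b[1]]; e=max(e,key=np.linalg.norm)
    return b.mean(0),sorted([np.linalg.norm(b[1]-b[0]),np.linalg.norm(b[2]-b[1])]),np.degrees(np.arctan2(e[1],e[0]))%180,k
def hsv(c): return cv2.cvtColor(c["color"],cv2.COLOR_RGB2HSV)
def roi(m,x0,y0,x1,y1):
    o=np.zeros_like(m); o[y0:y1,x0:x1]=m[y0:y1,x0:x1]; return o
E
python3 - <<'E'
from h import *; import pickle
t=pickle.load(open("top.pkl","rb")); h=hsv(t); s=pickle.load(open("scene.pkl","rb"))
for p in [(375,225),(365,232),(385,205),(190,200),(225,250),(205,235),(175,228)]: print(p,h[p[1],p[0]],end=' ')
print()
dark=roi(((h[...,2]<115)).astype(np.uint8)*255,335,180,415,255)
dark=cv2.morphologyEx(dark,cv2.MORPH_CLOSE,np.ones((5,5)))
print("blank",rectz(t,dark,75)[:3])
bed=roi(((h[...,0]>18)&(h[...,0]<32)&(h[...,1]>60)).astype(np.uint8)*255,150,165,270,290)
bed=cv2.morphologyEx(bed,cv2.MORPH_CLOSE,np.ones((25,25)))
print("bed",rectz(t,bed,20)[:3])
red=roi(((h[...,0]<7)|(h[...,0]>174)).astype(np.uint8)*255&((h[...,1]>150).astype(np.uint8)*255),180,205,240,255)
print("red",rectz(t,red,54)[:3])
st=roi(((h[...,1]<90)&(h[...,2]<90)).astype(np.uint8)*255,185,225,255,275)
st=cv2.morphologyEx(st,cv2.MORPH_CLOSE,np.ones((5,5)))
print("stop",rectz(t,st,34)[:3])
im=t["color"][:,:,::-1].copy()
for m in(dark,bed,red,st): cv2.drawContours(im,[rectz(t,m,0)[3]],-1,(255,255,0),1)
cv2.imwrite("pics/c1.png",cv2.resize(im[165:295,150:420],None,fx=2.9,fy=2.9,interpolation=cv2.INTER_CUBIC))
E
```

```text
(375, 225) [ 11 146 105] (365, 232) [ 10 173 106] (385, 205) [ 10 177  98] (190, 200) [ 10 183  88] (225, 250) [23 11 96] (205, 235) [  1 220 184] (175, 228) [ 22 105 238] 
blank (array([ 472.814  , -106.67859], dtype=float32), [np.float32(47.163227), np.float32(145.69334)], np.float32(122.50647))
bed (array([539.7435 , 269.94888], dtype=float32), [np.float32(169.77708), np.float32(194.9485)], np.float32(18.603098))
red (array([516.4225 , 260.09573], dtype=float32), [np.float32(10.864933), np.float32(108.66166)], np.float32(108.562744))
stop (array([476.11688, 286.07715], dtype=float32), [np.float32(9.04933), np.float32(48.811573)], np.float32(111.10931))
```

View pics/c1.png

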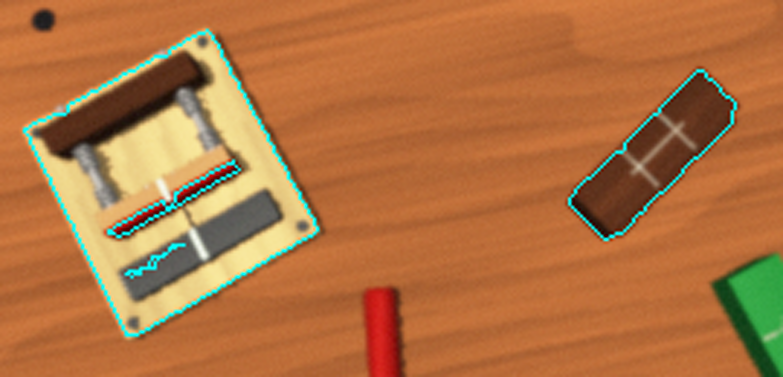

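The crop confirms the dark brown blank with white marks centred near (377,217). The cradle's bed outline fits 170x195 mm. Next: the blank's centre from its marks, and the shift to reach it.

```bash
cat >> h.py <<'E'
def shift(st,xyz,yaw_deg):
    from scipy.spatial.transform import Rotation as Ro
    R=Ro.from_euler('xyz',st["eef_rot"]).as_matrix()
    cur=np.degrees(np.arctan2(R[1,0],R[0,0]))
    return (R.T@(np.array(xyz)-st["eef_pos"])/10).round(2), -((yaw_deg-cur+180)%360-180)
E
python3 - <<'E'
from h import *; import pickle; from cell import monitor
t=pickle.load(open("top.pkl","rb")); s=pickle.load(open("scene.pkl","rb"))
for c,r,thr in((t,(345,190,405,245),125),(s,(284,134,345,182),0)):
    h=hsv(c); x0,y0,x1,y1=r
    box=c["color"][y0:y1,x0:x1]
    m=np.zeros(h.shape[:2],np.uint8)
    # pale marks: low saturation vs wood
    m=roi(((h[...,1]<125)&(h[...,2]>105)).astype(np.uint8)*255,*r)
    k=cv2.findNonZero(m)[:,0]
    P=ray(c,k,75)[:,:2]
    l=cv2.fitLine(P.astype(np.float32),cv2.DIST_L2,0,.01,.01).ravel()
    print(len(k),"mark centre",P.mean(0),np.degrees(np.arctan2(l[1],l[0])),"bbox ctr",cv2.minAreaRect(P.astype(np.float32)))
    R=cv2.Rodrigues(c["rvec"])[0];print("cam",-R.T@c["tvec"])
print(ray(s,[(388,286)],34))
E
```

```text
123 mark centre [ 476.85554328 -109.93641141] -56.441475 bbox ctr ((477.1260986328125, -110.34501647949219), (38.545047760009766, 53.79026794433594), 32.94872283935547)
cam [372.52352224  30.44833392 878.47753802]
89 mark centre [ 476.51961996 -111.34219161] -60.279564 bbox ctr ((476.3045959472656, -110.9033432006836), (40.73414611816406, 54.76089859008789), 30.177490234375)
cam [768.23979545 479.19666827 745.09796697]
[[499.28243588 257.27655177  34.        ]]
```

```bash
python3 - <<'E'
from h import *; from cell import monitor
print(shift(monitor.read_state(),(476.7,-110.5,150),32.3))
E
```

```text
(array([-28.96,   6.33,  41.44]), np.float64(-103.23515727395352))
```

```bash
python3 -m jog '[{"grip":8,"dx":-29,"dy":2,"dz":41.4,"spin":-103.2},{"grip":8,"dx":-29,"dy":2,"dz":41.4,"spin":-103.2},{"grip":8,"dx":-29,"dy":2,"dz":41.4,"spin":-103.2},{"grip":8,"dx":-29,"dy":2,"dz":41.4,"spin":-103.2},{"grip":8,"dx":-29,"dy":2,"dz":41.4,"spin":-103.2},{"grip":8,"dx":-29,"dy":4,"dz":41.4,"spin":-103.2},{"grip":8,"dx":-29,"dy":6.3,"dz":41.4,"spin":-103.2},{"grip":8,"dx":-29,"dy":6.3,"dz":41.4,"spin":-103.2},{"grip":8,"dx":-29,"dy":6.3,"dz":41.4,"spin":-103.2},{"grip":8,"dx":-29,"dy":6.3,"dz":41.4,"spin":-103.2},{"grip":8,"dx":-29,"dy":6.3,"dz":41.4,"spin":-103.2},{"grip":8,"dx":-29,"dy":6.3,"dz":41.4,"spin":-103.2},{"grip":8,"dx":-29,"dy":6.3,"dz":41.4,"spin":-103.2}]'; python3 - <<'E'
from h import *; from cell import monitor
print(shift(monitor.read_state(),(476.7,-110.5,57),32.3))
E
```

```text
clock: 1.72
eef_pos: [476.1, -110.7, 150.5]
eef_rot: [-1.571, -0.0, 0.561]
wrist_force: [0.7, 0.3, -0.3]
finger_gap: 80.0
(array([ 0.06,  9.35, -0.01]), np.float64(-0.14508965400784746))
```

```bash
python3 -m jog '[{"grip":8,"dy":5},{"grip":8,"dx":0.06,"dy":9.3},{"grip":8,"dx":0.06,"dy":9.3},{"grip":8,"dx":0.06,"dy":9.3},{"grip":3.5,"dx":0.06,"dy":9.3},{"grip":3.5,"dx":0.06,"dy":9.3},{"grip":3.5,"dx":0.06,"dy":9.3},{"grip":3.5,"dx":0.06,"dy":9.3},{"grip":3.5,"dx":0.06,"dy":9.3},{"grip":3.5,"dx":0.06,"dy":9.3}]' 60; python3 - <<'E'
from h import *; from cell import monitor
st=monitor.read_state();print(st["finger_gap"],st["wrist_force"])
E
```

```text
79.96717976627103 [ 0.67686088  0.31056609 -0.28313943]validation failed for argument at $[0]...
```

```bash
python3 -m jog '[{"grip":8,"dx":0,"dy":5,"dz":0,"spin":0},{"grip":8,"dx":0.06,"dy":9.3,"dz":0,"spin":0},{"grip":8,"dx":0.06,"dy":9.3,"dz":0,"spin":0},{"grip":8,"dx":0.06,"dy":9.3,"dz":0,"spin":0},{"grip":3.5,"dx":0.06,"dy":9.3,"dz":0,"spin":0},{"grip":3.5,"dx":0.06,"dy":9.3,"dz":0,"spin":0},{"grip":3.5,"dx":0.06,"dy":9.3,"dz":0,"spin":0},{"grip":3.5,"dx":0.06,"dy":9.3,"dz":0,"spin":0},{"grip":3.5,"dx":0.06,"dy":9.3,"dz":0,"spin":0},{"grip":3.5,"dx":0.06,"dy":9.3,"dz":0,"spin":0}]' 60
```

```text
clock: 2.98
eef_pos: [476.8, -110.2, 57.6]
eef_rot: [-1.571, -0.0, 0.563]
wrist_force: [-0.6, 0.5, 4.5]
finger_gap: 43.9
```

```bash
python3 - <<'E'
from h import *; from cell import monitor
a=np.radians(18.6); S=np.array([515.6,261.8])
p=S-32*np.array([np.cos(a),np.sin(a)])
print(shift(monitor.read_state(),(*p,145),18.6))
E
```

```text
(array([20.03, -8.74, 30.14]), np.float64(13.67068214016112))
```

```bash
python3 -m jog '[{"grip":3.5,"dx":0,"dy":-4,"dz":0,"spin":0},{"grip":3.5,"dx":0,"dy":-8.7,"dz":0,"spin":0},{"grip":3.5,"dx":3,"dy":-8.7,"dz":4.5,"spin":3},{"grip":3.5,"dx":6,"dy":-8.7,"dz":9,"spin":6},{"grip":3.5,"dx":9,"dy":-8.7,"dz":13.5,"spin":9},{"grip":3.5,"dx":12,"dy":-8.7,"dz":18,"spin":13.7},{"grip":3.5,"dx":15,"dy":-8.7,"dz":22.5,"spin":13.7},{"grip":3.5,"dx":18,"dy":-8.7,"dz":27,"spin":13.7},{"grip":3.5,"dx":19.5,"dy":-8.7,"dz":29.3,"spin":13.7},{"grip":3.5,"dx":20,"dy":-8.7,"dz":30.1,"spin":13.7},{"grip":3.5,"dx":20,"dy":-8.7,"dz":30.1,"spin":13.7},{"grip":3.5,"dx":20,"dy":-8.7,"dz":30.1,"spin":13.7}]'
python3 - <<'E'
from h import *; from cell import viewer,monitor
c=viewer.camera("scene");t=viewer.camera("top")
z=lambda c,b:cv2.resize(c["color"][b[1]:b[3],b[0]:b[2],::-1],(520,400),interpolation=cv2.INTER_CUBIC)
cv2.imwrite("pics/c2.png",cv2.resize(np.hstack([z(c,(270,190,465,340+0)),z(t,(130,160,325,310))]),(800,308)))
print(shift(monitor.read_state(),(485.3,251.6,98),18.6))
E
```

```text
clock: 4.47
eef_pos: [485.2, 250.1, 144.3]
eef_rot: [-1.571, 0.0, 0.323]
wrist_force: [-0.1, -0.5, -4.0]
finger_gap: 43.2
(array([0.04, 4.65, 0.13]), np.float64(-0.10169901080752197))
```

View pics/c2.png

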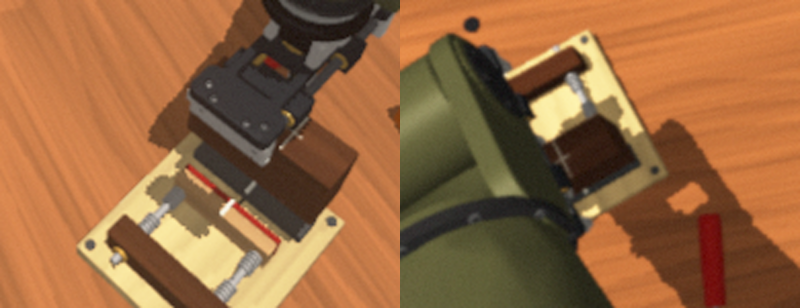

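The blank is held upright over the stop, with its mark near top (209,236). I'll check the blank's centre along y against the seat.

```bash
python3 - <<'E'
from h import *; from cell import viewer,monitor
t=viewer.camera("top");s=viewer.camera("scene");st=monitor.read_state()
a=np.radians(18.6);X=np.array([np.cos(a),np.sin(a)]);Y=np.array([-X[1],X[0]]);S=np.array([515.6,261.8])
m=ray(t,[(209.5,236.5)],st["eef_pos"][2]+17.4)[0,:2]
print("mark",(m-S)@X,(m-S)@Y,"tcp",(st["eef_pos"][:2]-S)@X,(st["eef_pos"][:2]-S)@Y)
# predicted top corners of blank if centred at tcp
z=st["eef_pos"][2]+17.4
for c,n,b in((t,"t",(170,190,270,265)),(s,"s",(300,190,460,320))):
    im=c["color"][:,:,::-1].copy()
    im=cv2.resize(im[b[1]:b[3],b[0]:b[2]],None,fx=4,fy=4,interpolation=cv2.INTER_CUBIC)
    for zz in(z,z-75):
        P=[(*(st["eef_pos"][:2]+X*i*22+Y*j*70),zz) for i,j in((1,1),(1,-1),(-1,-1),(-1,1))]
        cv2.polylines(im,[((proj(c,P)-b[:2]+.5)*4-.5).astype(int)],True,(0,255,255),1)
    cv2.imwrite(f"pics/d_{n}.png",im)
E
```

```text
mark -32.09022929712584 -21.897194375416053 tcp -32.300742879818955 -1.0303924136807132
```

View pics/d_s.png

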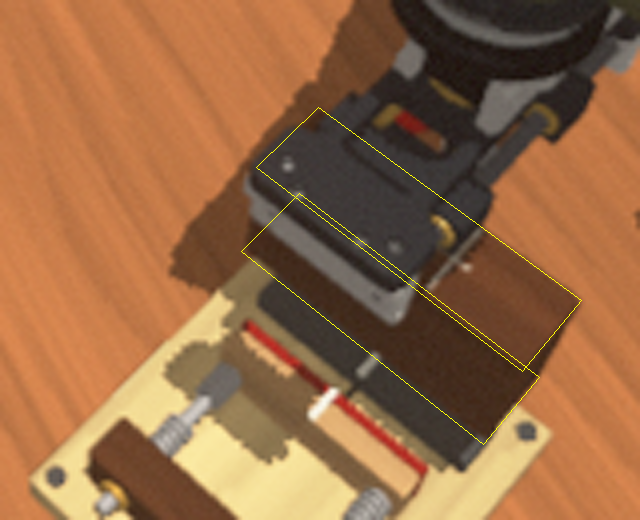

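The predicted outline matches the blank, so its centre is at the TCP. Now lower to 20 mm above the bed and push the jaw.

```bash
python3 -m jog '[{"grip":3.5,"dx":0,"dy":2.5,"dz":0.1,"spin":0},{"grip":3.5,"dx":0,"dy":4.7,"dz":0.1,"spin":0},{"grip":3.5,"dx":0,"dy":4.7,"dz":0.1,"spin":0},{"grip":3.5,"dx":0.5,"dy":4.7,"dz":0.1,"spin":0},{"grip":3.5,"dx":1,"dy":4.7,"dz":0.1,"spin":0},{"grip":3.5,"dx":1.4,"dy":4.7,"dz":0.1,"spin":0},{"grip":3.5,"dx":1.8,"dy":4.7,"dz":0.1,"spin":0},{"grip":3.5,"dx":2.2,"dy":4.7,"dz":0.1,"spin":0},{"grip":3.5,"dx":2.6,"dy":4.7,"dz":0.1,"spin":0},{"grip":3.5,"dx":3,"dy":4.7,"dz":0.1,"spin":0},{"grip":3.5,"dx":3.4,"dy":4.7,"dz":0.1,"spin":0},{"grip":3.5,"dx":3.8,"dy":4.7,"dz":0.1,"spin":0},{"grip":3.5,"dx":3.8,"dy":4.7,"dz":0.1,"spin":0},{"grip":3.5,"dx":3.8,"dy":4.7,"dz":0.1,"spin":0}]'
python3 - <<'E'
from h import *; from cell import viewer,monitor
st=monitor.read_state();s=viewer.camera("scene")
a=np.radians(18.6);X=np.array([np.cos(a),np.sin(a)]);Y=np.array([-X[1],X[0]]);S=np.array([515.6,261.8])
print((st["eef_pos"][:2]-S)@X,(st["eef_pos"][:2]-S)@Y, st["wrist_force"][:2]@X)
b=(300,190,460,340)
cv2.imwrite("pics/e.png",cv2.resize(s["color"][b[1]:b[3],b[0]:b[2],::-1],None,fx=4,fy=4,interpolation=cv2.INTER_CUBIC))
E
```

```text
clock: 6.42
eef_pos: [519.5, 263.8, 97.3]
eef_rot: [-1.571, 0.005, 0.324]
wrist_force: [-12.2, -3.5, 1.7]
finger_gap: 43.7
4.30331632783443 0.6133936383053569 -12.680048778761169
```

View pics/e.png

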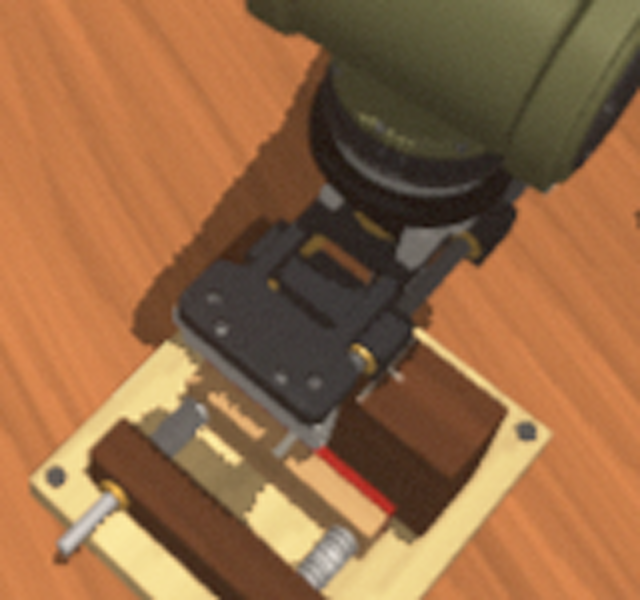

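The blank holds the jaw back at 12.7 N, with rods protruding through the spring block at (90,525). I'll push a bit further for clearance, then lower.

```bash
python3 -m jog '[{"grip":3.5,"dx":0.2,"dy":0,"dz":0,"spin":0},{"grip":3.5,"dx":0.3,"dy":0,"dz":0,"spin":0},{"grip":3.5,"dx":0.3,"dy":0.4,"dz":0,"spin":0},{"grip":3.5,"dx":0.3,"dy":0.8,"dz":0,"spin":0},{"grip":3.5,"dx":0.3,"dy":1.2,"dz":0,"spin":0},{"grip":3.5,"dx":0.3,"dy":1.5,"dz":0,"spin":0},{"grip":3.5,"dx":0.3,"dy":1.5,"dz":0,"spin":0},{"grip":3.5,"dx":0.3,"dy":1.5,"dz":0,"spin":0}]'
```

```text
clock: 7.48
eef_pos: [522.0, 264.5, 81.9]
eef_rot: [-1.571, 0.006, 0.324]
wrist_force: [-12.2, -4.5, -2.1]
finger_gap: 43.6
```

```bash
python3 -m jog '[{"grip":3.5,"dx":0,"dy":0.2,"dz":0,"spin":0},{"grip":3.5,"dx":0,"dy":0.35,"dz":0,"spin":0},{"grip":3.5,"dx":0,"dy":0.45,"dz":0,"spin":0},{"grip":3.5,"dx":0,"dy":0.45,"dz":0,"spin":0},{"grip":3.5,"dx":0,"dy":0.45,"dz":0,"spin":0}]'
```

```text
clock: 8.1
eef_pos: [522.3, 264.6, 77.8]
eef_rot: [-1.571, 0.005, 0.323]
wrist_force: [-12.7, -4.5, 1.2]
finger_gap: 43.7
```

```bash
python3 -m jog '[{"grip":3.5,"dx":0,"dy":0.1,"dz":0,"spin":0},{"grip":3.5,"dx":-0.2,"dy":0.1,"dz":0,"spin":0},{"grip":3.5,"dx":-0.4,"dy":0.1,"dz":0,"spin":0},{"grip":3.5,"dx":-0.6,"dy":0.1,"dz":0,"spin":0},{"grip":3.5,"dx":-0.7,"dy":0.1,"dz":0,"spin":0},{"grip":3.5,"dx":-0.7,"dy":0.1,"dz":0,"spin":0},{"grip":3.5,"dx":-0.7,"dy":0.1,"dz":0,"spin":0}]'
```

```text
clock: 8.98
eef_pos: [516.5, 262.6, 77.7]
eef_rot: [-1.571, 0.002, 0.323]
wrist_force: [-10.0, -4.2, 5.8]
finger_gap: 43.9
```

```bash
python3 -m jog '[{"grip":3.5,"dx":-0.1,"dy":0,"dz":0,"spin":0},{"grip":3.5,"dx":-0.1,"dy":0,"dz":0,"spin":0},{"grip":4.6,"dx":-0.1,"dy":0,"dz":0,"spin":0},{"grip":5,"dx":-0.1,"dy":0,"dz":0,"spin":0},{"grip":6.5,"dx":-0.1,"dy":0,"dz":0,"spin":0},{"grip":6.5,"dx":-0.1,"dy":0,"dz":0,"spin":0},{"grip":6.5,"dx":-0.1,"dy":0,"dz":0,"spin":0},{"grip":6.5,"dx":-0.1,"dy":-4,"dz":0,"spin":0},{"grip":6.5,"dx":-0.1,"dy":-8,"dz":0,"spin":0},{"grip":6.5,"dx":-5,"dy":-12,"dz":-6,"spin":0},{"grip":6.5,"dx":-11,"dy":-12,"dz":-12,"spin":0},{"grip":6.5,"dx":-15,"dy":-12,"dz":-18,"spin":0},{"grip":6.5,"dx":-15,"dy":-12,"dz":-24,"spin":0},{"grip":6.5,"dx":-15,"dy":-12,"dz":-24,"spin":0},{"grip":6.5,"dx":-15,"dy":-12,"dz":-24,"spin":0}]'
python3 - <<'E'
from h import *; from cell import viewer
t=viewer.camera("top");s=viewer.camera("scene")
a=np.radians(18.6);X=np.array([np.cos(a),np.sin(a)]);Y=np.array([-X[1],X[0]]);S=np.array([515.6,261.8])
out=[]
for c,b in((t,(155,170,270,285)),(s,(305,225,445,365))):
    im=cv2.resize(c["color"][b[1]:b[3],b[0]:b[2],::-1],(400,400),interpolation=cv2.INTER_CUBIC);k=400/(b[2]-b[0])
    for zz in(95,20):
        P=[(*(S+X*i*22+Y*j*70),zz) for i,j in((1,1),(1,-1),(-1,-1),(-1,1))]
        cv2.polylines(im,[((proj(c,P)-b[:2]+.5)*k-.5).astype(int)],True,(0,255,255),1)
    out.append(im)
cv2.imwrite("pics/f.png",np.hstack(out))
E
```

```text
clock: 10.85
eef_pos: [451.2, -14.5, 197.2]
eef_rot: [-1.571, -0.0, 0.32]
wrist_force: [-0.3, 0.5, 0.0]
finger_gap: 64.9
```

View pics/f.png

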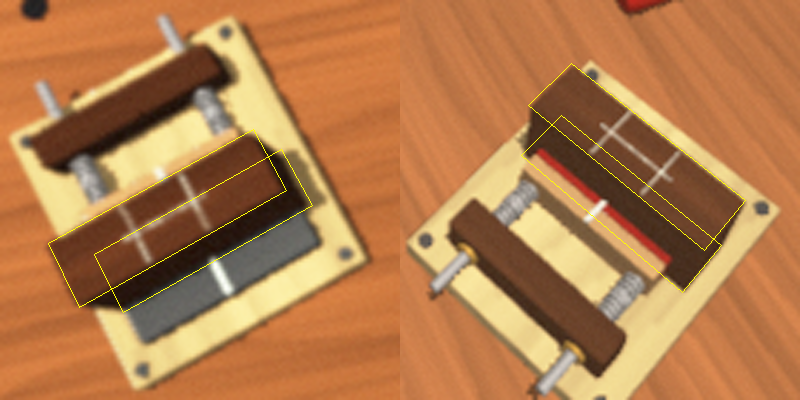

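The blank matches the predicted seated outline in both views. It is flat, against the stop, and the red jaw is on it. Handing in.

```bash
python3 -c "
from cell import ticket;print(ticket.sign_off())"
```

```text
the job is handed in; nothing more can be done
None
```

The dark blank is loaded in the cradle, and I handed the job in at about 11 s. I gripped it by its upper part, used it to push the sprung jaw back (about 13 N at the wrist), lowered it onto the bed, eased it to the stop and let go.

- **Seating:** in both final camera views the blank matches the outline of a seated, square, flat, centred blank to within a few millimetres. The red jaw rests against it.
- **Robot:** the arm is clear of everything, with wrist force near 0 N and the gripper about 0.28 m from the cradle.
- **Pale blank:** the arm never went near it, but I did not measure it again at the end.
- **Jaw travel:** I could only judge this from the pictures and the push force, because the state does not report the joint. I saw it pressing on the blank but have no number for it.
- **Refused call:** one jog call was rejected for missing keys, and nothing moved.
- **Mark reading that disagreed:** with the blank in the gripper, one reading of its mark put it 21 mm off lengthwise. I put that down to reading an off-centre line, because the overlay agreed with the gripper position.

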